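# Unbolt a plaster mould and rock its top half free

## Robot

A 6-joint arm with a two-finger parallel gripper is mounted at the origin on the work surface. World frame = base frame: x ahead of the robot, y to its left, z up, the work surface at z = 0. Lengths are in mm, angles in rad, forces in N, time in s.
With the tool pointing down it reaches from about 250 to 775 mm from the base axis. Payload 8.9 kg.
Tool frame: the origin (TCP) lies on the mounting face of the last link; the fingertips stand 173 mm ahead of it and the grasp point (between the pads) lies 155 mm ahead of it (robot.tcp_to_grasp is the distance from the TCP to the grasp point, in mm); x points along the fingers, y is the direction in which the jaws open and shut, and the axes are right-handed (so a half turn about x gives the same grasp; the last joint's range is limited). The gripper opens to 85 mm and grips with 20 to 120 N. Pads are 22 mm wide; open, the fingers measure 114 mm over their backs; the gripper's body (76 mm by 85 mm) begins 54 mm behind the grasp point. The pads swing forward as they close: fully open they stand 13 mm farther back than shut.
Start: joints at [0.999, 0.291, -0.153, 1.127, 0, 1.431], TCP at [220.187, 476.594, 404.705] pointing down, gripper open.
Joint ranges: [-2.52, 2.52], [-0.91, 1.74], [-1.3, 1.37], [-1.96, 2.02], [-1.52, 1.47], [-3.14, 3.14]. Speed limits (rad/s): [2.22, 2.22, 2.79, 3.14, 3.14, 3.14].

## Interface

Orientations are given as a unit quaternion [x, y, z, w].
In Python, from plant import readout, vision, robot gives the robot as it stands. The module is installed in compiled form; this text tells all that it offers.
- The arm moves only by the tool move_arm, never from a script. Its argument "series" is a list of rows, each an object with "dp": the shift along the tool's x, y, z in m, a list of three; "rotation": the turn, a rotation vector about the tool's x, y, z in rad, a list of three; "fingers": the finger opening in m, from 0 to 0.0854. In form: [{"dp": [dx, dy, dz], "rotation": [wx, wy, wz], "fingers": fingers}, ...]. A call has 1 to 12 rows; each row is the pose to reach, as a shift and turn from the pose measured when the call began, along the tool's axes at that moment; what a row does not reach only later rows make up. A row lasts 1/12 s, in which the tool goes at most 41.7 mm and 7.16 degrees, less where a joint would pass 70% of its speed; a pose out of reach is approached as far as the arm can. A call with a gripper value outside its range is refused whole. The fingers move at their own pace and stop on an object; the grip force is fixed at half the most. Time passes only in rows, so rows that repeat a pose let the fingers close. It gives the time, the measured TCP pose, the force and the opening at its end, in the units of the state.
- readout.sense(): the state, without advancing time (a new reading comes with each control period).
- vision.grab_frame(name): name is "scene" or "side" or "wrist"; returns the picture (400x640x3 uint8, blue, green, red); there is no depth.
- vision.camera_model(name): a dict with "intrinsics" (3x3 intrinsics, pixels), "extrinsics" (4x4, takes a point from camera to world coordinates). Camera axes: x right, y down, z forward; pixel columns grow to the right and rows downward; lengths in mm; the calibration is good to about 2 mm. A picture is of the moment at which its call begins: read the wrist's pose just before it. camera_model takes no time and is no camera call; for the wrist camera it gives the pose at the moment of the call.
- robot.sign_off(): hands the job in, once; it reports no verdict.
The state is a dict: "t": time; "joint_positions": joint angles; "dq": joint speeds; "joint_torque": joint torques, N m; "position": TCP position; "eef_rot": TCP orientation; "ft_force": force on the tool from outside, world axes, zero at the start; "wrist_torque": the same for the moment, N m; "width": finger opening in mm.
Only numpy, scipy, OpenCV 4.12 (cv2) and the standard library are available. Lean on these libraries where they do the work, as an engineer would, in place of code of your own. Each camera call takes 0.05 s, during which the arm holds its last target. There are 200 camera calls.

## Task

Open the plaster mould: lift the steel bolt over the bump it is caught on, draw it back until its tip is well clear of the mould (some 50 mm) and let it drop flat again behind the bump. Then rock the plaster cap free of its two sprung pins, raising one end clear while the other stays down and then the other, and lay it upright, lengthwise and in the middle of the slatted wooden drying board. Let go of everything, never tip the cap far over, and leave the mug, jar, spatula, tool tray and the mould's base as they are.

Things in the scene. Friction and masses are not known exactly. Their poses are not given: they have to be found in the camera images.
- fixture: The mould stand, fixed: plywood bed 100 (x) by 370 (y) by 20 mm. Origin: centre of its underside; x points away from the robot (turned up to 17 degrees), y left. At y +25 to +165 stands the plaster lower mould, 84 wide, top z 50, carrying the cap; at y +12 to -185 a wooden bolt stand, 50 wide, top z 84, on which the bolt slides along y. The fixture's axes hold for all its points below.
- bump (a point): Middle of the top of the bump on the bolt stand: a steel block 10 mm long (y), 24 wide (x), 7 high (z 84 to 91 of the fixture).
- guide_front (a point): Top middle of the steel guide (bridge) nearer the mould: 10 long (y), 36 wide (x), top z 119; the bolt passes through an opening 23 mm wide, z 84 to 113.
- guide_rear (a point): Top middle of the other guide, same sizes; the handle stops against it when drawn about 76 mm or more.
- shelf_edge (a point): Lower front edge, mid-length, of the fixed slatted shelf over the bolt: 180 long (y), reaching 106 mm from here in +x, 15 thick, underside z 255, end cleats down to z 243, two fixed cups on it up to z 330; legs only at its back. It stops a gripper coming straight down on the handle: tilt it 28 to 45 degrees, wrist towards the robot.
- pin_a_top (a point): Top of the steel pin (12 mm thick) in the cap's +y notch, as built. It stands 12 mm above the lower mould and is pressed by a spring (about 6 N) against the cap's end; it moves a few mm along y.
- pin_b_top (a point): The same for the pin in the cap's -y notch.
- bolt: Loose steel bolt, 0.3 kg: bar 18 wide, 8 thick, from y +79 (tip) to -96, z 8 to 16, on feet 8 mm high at y +12 to +24 and -51 to -63. Origin under the handle, at sole level; axes as the fixture's. Starts at fixture y -22 to -30, z 84, tip over the cap, front foot caught at the bump. Raised 8 to 13 mm (guides stop it) it slides to -y; drawn = y below -66, back down at z 84.
- bolt_handle (a point): Grip point of the bolt's handle: a steel tab 12 mm thick (along the bolt's y), 30 mm wide (x), rising from z 16 to z 81 above the bolt's origin; this point lies on its axis 20 mm below its top.
- cap: Loose plaster cap (upper mould half), about 0.5 kg: block 64 (x) by 140 (y) by 40 mm with a 15 mm wide, 10 mm deep notch in each end for the pins, and a grip rib on top, 30 mm wide (x), 70 mm long (y), z 40 to 76. Origin: centre of its underside. At the start it lies on the lower mould at y +95, z 50 in the fixture's frame, held by the pins and by the bolt's tip over its -y end.
- cap_grip (a point): Middle of the grip rib, 60 mm above the cap's origin.
- cap_end_a (a point): Underside of the cap at the bottom of its +y notch, 60 mm from its origin.
- cap_end_b (a point): Underside of the cap at the bottom of its -y notch, 60 mm from its origin (bolt side).
- board: Fixed slatted wooden drying board, 142 (x) by 210 (y) mm, top 24 mm above its origin (centre of its underside, on the bench); long side along its y. Stands to the left or to the right of the mould.
- tray: Fixed grey plastic tool tray, 140 by 210 by 45 mm high, origin at the centre of its underside; on the side opposite to the board. Bystander.
- mug: Terracotta mug, 76 mm across, 85 mm high, standing between robot and mould; origin at its foot. Bystander.
- jar: White jar with a metal lid, 70 mm across, 130 mm high, standing between robot and mould; origin at its foot. Bystander.
- spatula: Spatula, 200 mm long, lying beyond the mould on the left. Bystander.

How it is judged (in metres and radians):
On the way, in this order (a step that is already met when the one before it is completed fails the run):
1. the bolt has been lifted over the bump and lies flat, drawn back clear of the mould (origin below y -66 mm in the fixture's frame) (y of bolt in the frame of fixture below -0.066 m and z of bolt in the frame of fixture between 0.08 and 0.0872 m and angle between bolt's own z axis and vertical below 0.06 rad), for 0.2 s.
2. one end of the cap is raised 9 mm or more while the other end is still within 6.5 mm of its seat (((z of cap_end_a in the frame of fixture above 0.059 m and z of cap_end_b in the frame of fixture below 0.0565 m) or (z of cap_end_b in the frame of fixture above 0.059 m and z of cap_end_a in the frame of fixture below 0.0565 m))), for 0.1 s.
3. both ends of the cap are clear of the pins (z of each of cap_end_a, cap_end_b in the frame of fixture above 0.063 m), for 0.1 s.
At the end, for the whole second after the job is handed in: The bolt lies flat behind the bump, its origin below y -66 mm of the fixture; the cap lies upright on the slats of the drying board, its centre within 30 mm of the board's in each direction and its length within 0.25 rad of the board's, at rest and let go (all of step 1 and x of cap in the frame of board between -0.03 and 0.03 m and y of cap in the frame of board between -0.03 and 0.03 m and z of cap in the frame of board between 0.02 and 0.028 m and angle between the y axis of cap and the y axis of board, either way round below 0.25 rad and angle between cap's own z axis and vertical below 0.06 rad and linear speed of each of cap, bolt below 0.02 m/s and contact force between each of cap, bolt and the fingers below 0.1 N); the robot touches nothing.
It fails at once if the cap is tipped more than 35 degrees (angle between cap's own z axis and vertical above 0.61 rad).
It fails at once if the mug, jar or spatula is pushed more than 25 mm (distance of any of mug, jar, spatula from where it was at the start of the episode above 0.025 m).
It fails at once if the arm or fingers press on the tray or the stand with more than 60 N (contact force between any of the arm, the fingers and tray above 60 N or contact force between any of the arm, the fingers and fixture above 60 N).
It also fails if it takes over 67 s, if anything falls off the work surface, if the arm or the gripper's body presses on something with over 40 N, if the wrist force passes 120 N, or if a joint passes its speed limit or range.

## Working session

There is one attempt and no reset: what is moved stays moved. The work goes in short steps, Python scripts to look and compute and a tool call to move; the robot and the scene stay as the last step left them, time stands still between calls to the robot, and variables do not carry over. Pictures are saved under pics/ and viewed, about 8 in all and at most 12, crops included, and the job is handed in when it is done.

Besides the shell and the picture viewer there is one more tool, called after ">>>" by a JSON object that holds its "method" and its "body". move_arm: Moves the arm, as the interface text tells. Its arguments: {"type":"object","properties":{"series":{"type":"array"}},"required":["series"]}

```bash
mkdir -p pics; ls; python3 - <<'E'
from plant import readout, vision, robot
import cv2
print(readout.sense())
for n in ("scene","side"):
    cv2.imwrite(f"pics/{n}0.png",vision.grab_frame(n))
    print(n,vision.camera_model(n))
print(vision.camera_model("wrist"))
print(robot.tcp_to_grasp)
E
```

```text
pics
{'t': 0.0, 'joint_positions': array([ 9.98689525e-01,  2.91294046e-01, -1.54131849e-01,  1.12670336e+00,
        1.54083669e-05,  1.43150482e+00]), 'dq': array([-3.33890594e-04,  1.32980628e-03,  9.00249485e-05, -1.29643028e-03,
       -2.43684972e-03, -1.90154042e-04]), 'joint_torque': array([ 2.89713695e-03, -5.37138999e+01,  3.31369078e+01,  1.57138630e-02,
        6.15087083e-05,  2.59029696e-05]), 'position': array([220.07244712, 476.41067777, 404.12294355]), 'eef_rot': array([ 0.15139181,  0.69078266, -0.15227154,  0.69044422]), 'ft_force': array([ 0.11243617, -0.01384638, -0.02470229]), 'wrist_torque': array([-0.04464392, -0.03085997,  0.01360343]), 'width': 85.51823238835485}
scene {'intrinsics': array([[435.67903895,   0.        , 323.93717761],
       [  0.        , 435.67903895, 194.51646812],
       [  0.        ,   0.        ,   1.        ]]), 'extrinsics': array([[ 6.96607630e-01, -6.52135622e-01,  2.99093531e-01,
         1.23461895e+02],
       [-7.17451971e-01, -6.33590523e-01,  2.89526714e-01,
        -3.84819224e+02],
       [ 6.92143123e-04, -4.16271761e-01, 
[... 505 characters left out ...]
596e-02, -7.60061005e-01, -6.49728276e-01,
         1.03277976e+03],
       [ 0.00000000e+00,  0.00000000e+00,  0.00000000e+00,
         1.00000000e+00]])}
{'intrinsics': array([[330.29384553,   0.        , 324.51308392],
       [  0.        , 330.29384553, 199.97353709],
       [  0.        ,   0.        ,   1.        ]]), 'extrinsics': array([[ 4.20182286e-01,  8.61320947e-01,  2.85610003e-01,
         1.46705588e+02],
       [ 9.07439468e-01, -3.98592194e-01, -1.32958172e-01,
         5.10145478e+02],
       [-6.77740721e-04,  3.15040457e-01, -9.49078001e-01,
         3.73165884e+02],
       [ 0.00000000e+00,  0.00000000e+00,  0.00000000e+00,
         1.00000000e+00]])}
154.70000000000002
```

View pics/scene0.png

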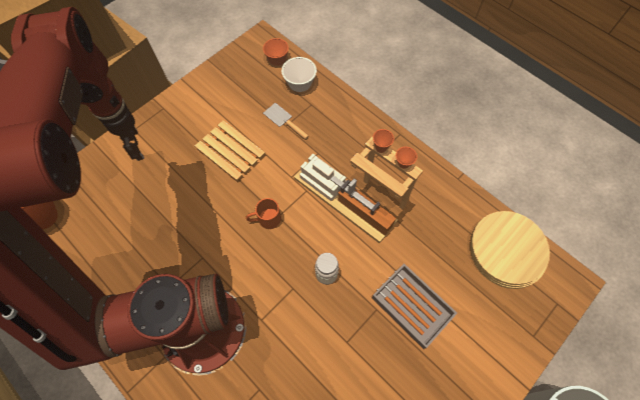

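View pics/side0.png

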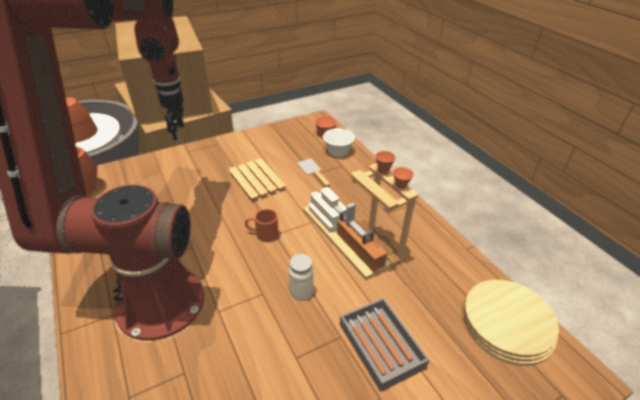

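The scene view shows the board at about (230,150), mould (345,195), mug (267,211), jar (327,268) and tray (413,305). The board is on the left. I'll enlarge both views.

```bash
python3 - <<'E'
import cv2,numpy as np
a=cv2.imread("pics/scene0.png")[140:250,285:430]; b=cv2.imread("pics/side0.png")[140:280,295:425]
cv2.imwrite("pics/c1.png",cv2.resize(a,None,fx=5.5,fy=5.4545,interpolation=cv2.INTER_CUBIC))
cv2.imwrite("pics/c2.png",cv2.resize(b,None,fx=4.2857,fy=4.2857,interpolation=cv2.INTER_CUBIC))
print(cv2.imread("pics/c1.png").shape,cv2.imread("pics/c2.png").shape)
E
```

```text
(600, 798, 3) (600, 557, 3)
```

View pics/c1.png

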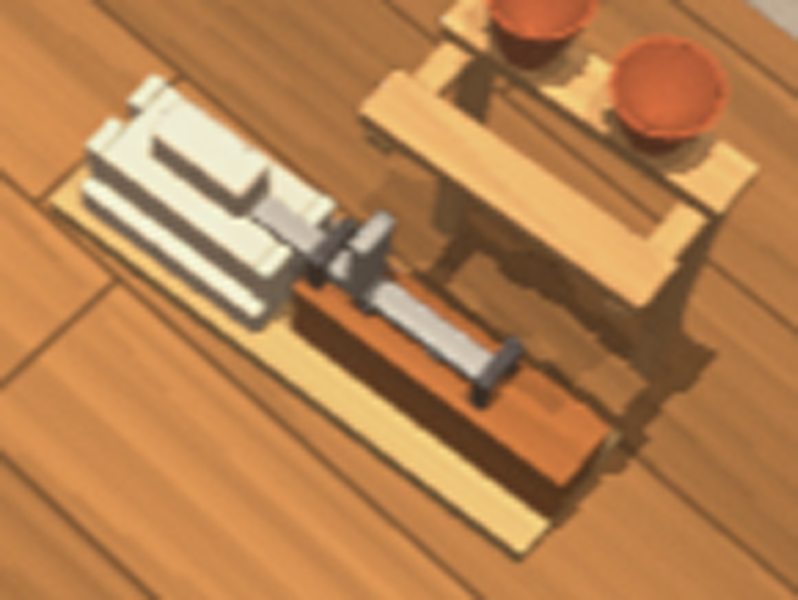

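View pics/c2.png

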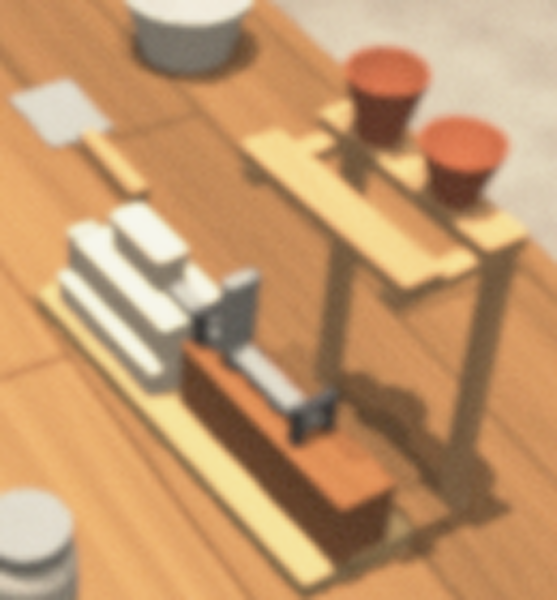

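```bash
cat > h.py <<'E'
from plant import readout, vision, robot
import numpy as np, cv2
from scipy.optimize import least_squares
from scipy.spatial.transform import Rotation as R
def proj(n,P,cm=None):
    c=cm or vision.camera_model(n); E=np.linalg.inv(c["extrinsics"]); q=np.atleast_2d(P)@E[:3,:3].T+E[:3,3]
    q=q@c["intrinsics"].T; return q[:,:2]/q[:,2:]
def ray(n,uv,z,cm=None):
    c=cm or vision.camera_model(n); E=c["extrinsics"]; d=E[:3,:3]@np.linalg.solve(c["intrinsics"],[*uv,1]); o=E[:3,3]
    return o+d*(z-o[2])/d[2]
def T(p,P):
    c,s=np.cos(p[2]),np.sin(p[2]); P=np.atleast_2d(P).astype(float)
    return np.c_[P[:,0]*c-P[:,1]*s+p[0],P[:,0]*s+P[:,1]*c+p[1],P[:,2]]
def inv(p,P):
    c,s=np.cos(p[2]),np.sin(p[2]); d=np.array(P)-[p[0],p[1],0]
    return np.array([d[0]*c+d[1]*s,-d[0]*s+d[1]*c,d[2]])
E
cat > fit.py <<'E'
from h import *
S=[(-50,-185,20,520,550),(-50,185,20,47,200),(-25,-185,84,565,487),(25,-185,84,612,432),(-25,12,84,295,288),(-32,165,90,88,150),(-32,25,90,265,277),(32,25,90,335,205),(-15,60,126,245,195),(15,60,126,268,165),(-15,130,126,152,135)]
D=[(-50,-185,20,308,585),(-50,185,20,40,290),(-25,-185,84,345,507),(25,-185,84,393,485),(-25,12,84,183,343),(-32,165,90,68,232),(-32,25,90,185,330),(-15,60,126,160,262),(-15,130,126,112,215),(15,60,126,187,245)]
S=np.array(S,float);D=np.array(D,float)
us=S[:,3:]/5.5+[285,140]; ud=D[:,3:]/4.2857+[295,140]
cs,cd=vision.camera_model("scene"),vision.camera_model("side")
f=lambda p:np.r_[(proj("",T(p,S[:,:3]),cs)-us).ravel(),(proj("",T(p,D[:,:3]),cd)-ud).ravel()]
r=least_squares(f,[550,50,0],loss="soft_l1",x_scale=[10,10,.1]); p=r.x; print("fix",p,np.round(f(p).reshape(-1,2),1).tolist())
B=np.array([(-71,105,24),(71,105,24),(71,-105,24),(-71,-105,24)],float)
ub=np.array([(195,147),(222,123),(263,155),(236,180)],float)
g=lambda b:(proj("",T(b,B),cs)-ub).ravel()
rb=least_squares(g,[450,300,0],x_scale=[10,10,.1]); print("board",rb.x,np.round(g(rb.x),1))
s=lambda n,u,v:(n,(u/5.5+285,v/5.4545+140)) if n=="scene" else (n,(u/4.2857+295,v/4.2857+140))
for nm,n,u,v,z in [("handle top near","scene",345,257,165),("handle top far","scene",388,215,165),("htop near","side",222,290,165),("htop far","side",257,272,165),
 ("rear guide","scene",505,358,119),("front guide","scene",340,240,119),("shelf L","scene",362,112,270),("shelf R","scene",640,305,270),("shelfL","side",245,142,270),("shelfR","side",403,290,270)]:
    n,uv=s(n,u,v); w=ray(n,uv,z); print(nm,np.round(w),np.round(inv(p,w)))
for nm,n,uv,z in [("mug","scene",(267,206),85),("jar","scene",(327,260),130)]: print(nm,np.round(ray(n,uv,z)))
np.save("fix.npy",p);np.save("board.npy",rb.x)
E
python3 fit.py
```

```text
fix [ 6.05881666e+02 -1.78728553e+01  7.93978023e-02] [[1.1, 1.8], [0.6, 0.0], [0.2, 0.8], [1.0, -0.8], [-0.2, 0.2], [0.0, -0.8], [0.8, 0.6], [0.4, 0.0], [-0.5, 0.6], [1.3, -0.4], [-0.5, -0.9], [-0.5, -0.2], [-1.0, -0.4], [-0.5, 0.4], [1.5, -1.0], [-0.4, -0.2], [-0.2, -0.6], [-4.9, -0.1], [-0.3, -0.4], [-0.7, -1.0], [1.0, 0.5]]
board [4.50468356e+02 3.99273634e+02 6.75701162e-02] [-1.4  0.3  0.5 -1.4  1.3 -0.9 -0.4  1.7]
handle top near [584. -40. 165.] [-24. -20. 165.]
handle top far [620. -39. 165.] [ 12. -22. 165.]
htop near [587. -48. 165.] [-21. -28. 165.]
htop far [620. -42. 165.] [ 12. -25. 165.]
rear guide [ 618. -134.  119.] [   3. -117.  119.]
front guide [608. -17. 119.] [  2.   1. 119.]
shelf L [611. -19. 270.] [  5.  -2. 270.]
shelf R [ 626. -194.  270.] [   6. -177.  270.]
shelfL [614. -21. 270.] [  8.  -4. 270.]
shelfR [ 622. -199.  270.] [   2. -182.  270.]
mug [387. 122.  85.]
jar [ 384. -146.  130.]
```

```bash
cat >> h.py <<'E'
FX=np.load("fix.npy");BD=np.load("board.npy")
def tool(yaw,t=0,jaw=np.pi/2,flip=0,lean=0):
    """columns: tool axes; t = tilt of wrist to -x, jaw = direction of jaws in frame, lean = extra turn about frame x"""
    x=np.array([0,0,-1.]);y=np.array([np.cos(jaw),np.sin(jaw),0])*(-1 if flip else 1)
    M=np.c_[x,y,np.cross(x,y)]
    return R.from_euler("z",yaw)*R.from_euler("x",lean)*R.from_euler("y",-t)*R.from_matrix(M)
def to(g,rot,s=None):
    s=s or readout.sense(); r0=R.from_quat(s["eef_rot"]); p=np.array(g)-rot.as_matrix()[:,0]*robot.tcp_to_grasp
    d=r0.inv().apply(p-s["position"])/1000; w=(r0.inv()*rot).as_rotvec()
    print("dp",np.round(d,4).tolist(),"rot",np.round(w,4).tolist(),"rows>=",int(np.ceil(max(np.linalg.norm(d)/.0417,np.linalg.norm(w)/.125))),"tcp",np.round(p))
def grasp():
    s=readout.sense();return s["position"]+R.from_quat(s["eef_rot"]).as_matrix()[:,0]*robot.tcp_to_grasp
E
python3 - <<'E'
from h import *
s=readout.sense(); r=R.from_quat(s["eef_rot"]); print(np.round(r.as_matrix(),3))
c=vision.camera_model("wrist")["extrinsics"]
print("cam in tool",r.inv().apply(c[:3,3]-s["position"]),"axes",np.round(r.inv().as_matrix()@c[:3,:3],2))
t=np.radians(38)
for f in (0,1):
    q=tool(FX[2],t,flip=f); print(np.round(q.as_matrix(),2))
    g=T(FX,[0,-25,150])[0]-q.as_matrix()[:,0]*130
    print(g); to(g,q)
E
```

```text
[[-0.001  0.419  0.908]
 [-0.001  0.908 -0.419]
 [-1.    -0.001 -0.   ]]
cam in tool [ 31.06800491  -0.14830137 -80.75447818] axes [[-0.   -0.32  0.95]
 [ 1.   -0.    0.  ]
 [ 0.    0.95  0.32]]
[[ 0.61 -0.08  0.79]
 [ 0.05  1.    0.06]
 [-0.79  0.    0.62]]
[528.0806758  -49.14210388 252.44139797]
dp [0.0302, -0.3946, 0.417] rot [-0.4928, -0.6489, 0.1708] rows>= 14 tcp [433. -57. 374.]
[[ 0.61  0.08 -0.79]
 [ 0.05 -1.   -0.06]
 [-0.79 -0.   -0.62]]
[528.0806758  -49.14210388 252.44139797]
dp [0.0302, -0.3946, 0.417] rot [2.504, 0.2271, 0.8628] rows>= 22 tcp [433. -57. 374.]
```

>>> {"method": "move_arm", "body": {"series": [{"dp": [0.03, -0.395, 0.417], "rotation": [-0.493, -0.649, 0.171], "fingers": 0.04}, {"dp": [0.03, -0.395, 0.417], "rotation": [-0.493, -0.649, 0.171], "fingers": 0.04}, {"dp": [0.03, -0.395, 0.417], "rotation": [-0.493, -0.649, 0.171], "fingers": 0.04}, {"dp": [0.03, -0.395, 0.417], "rotation": [-0.493, -0.649, 0.171], "fingers": 0.04}, {"dp": [0.03, -0.395, 0.417], "rotation": [-0.493, -0.649, 0.171], "fingers": 0.04}, {"dp": [0.03, -0.395, 0.417], "rotation": [-0.493, -0.649, 0.171], "fingers": 0.04}, {"dp": [0.03, -0.395, 0.417], "rotation": [-0.493, -0.649, 0.171], "fingers": 0.04}, {"dp": [0.03, -0.395, 0.417], "rotation": [-0.493, -0.649, 0.171], "fingers": 0.04}, {"dp": [0.03, -0.395, 0.417], "rotation": [-0.493, -0.649, 0.171], "fingers": 0.04}, {"dp": [0.03, -0.395, 0.417], "rotation": [-0.493, -0.649, 0.171], "fingers": 0.04}, {"dp": [0.03, -0.395, 0.417], "rotation": [-0.493, -0.649, 0.171], "fingers": 0.04}, {"dp": [0.03, -0.395, 0.417], "rotation": [-0.493, -0.649, 0.171], "fingers": 0.04}]}}

```text
t: 1.1
position: [398.4, 28.3, 379.5]
eef_rot: [-0.018, 0.437, 0.036, 0.898]
ft_force: [1.9, 1.0, -0.5]
width: 40.1
```

```bash
python3 - <<'E'
from h import *
q=tool(FX[2],np.radians(38)); g=T(FX,[0,-25,150])[0]-q.as_matrix()[:,0]*130
to(g,q)
E
```

```text
dp [0.0212, -0.0875, 0.0187] rot [0.0005, 0.0016, -0.0004] rows>= 3 tcp [433. -57. 374.]
```

>>> {"method": "move_arm", "body": {"series": [{"dp": [0.021, -0.0875, 0.019], "rotation": [0, 0, 0], "fingers": 0.04}, {"dp": [0.021, -0.0875, 0.019], "rotation": [0, 0, 0], "fingers": 0.04}, {"dp": [0.021, -0.0875, 0.019], "rotation": [0, 0, 0], "fingers": 0.04}, {"dp": [0.021, -0.0875, 0.019], "rotation": [0, 0, 0], "fingers": 0.04}, {"dp": [0.021, -0.0875, 0.019], "rotation": [0, 0, 0], "fingers": 0.04}]}}

```text
t: 1.52
position: [432.9, -57.2, 374.1]
eef_rot: [-0.017, 0.438, 0.035, 0.898]
ft_force: [-0.7, 1.2, 0.5]
width: 39.6
```

```bash
python3 - <<'E'
from h import *
import pickle
cm=vision.camera_model("wrist"); im=vision.grab_frame("wrist"); pickle.dump(cm,open("w1.pkl","wb"))
cv2.imwrite("pics/w1.png",im); cv2.imwrite("pics/w1c.png",cv2.resize(im,(800,500),interpolation=cv2.INTER_CUBIC))
E
```

```text
(no output)
```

View pics/w1c.png

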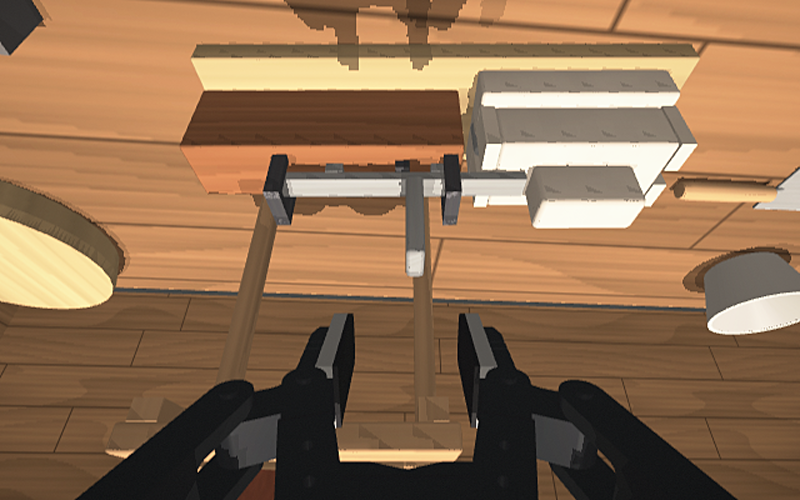

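```bash
python3 - <<'E'
from h import *
import pickle
cm=pickle.load(open("w1.pkl","rb"))
for nm,u,v,z,e in [("bedR",196,57,20,"-50,-185"),("bedL",697,54,20,"-50,185"),("standR",182,145,84,"-25,-185"),("standL",462,145,84,"-25,12"),("rib",537,199,126,"-15,60"),("ribL",645,196,126,"-15,130"),("ribfar",530,228,126,"15,60"),("htop near",415,252,165,"-15"),("htop far",415,275,165,"15"),("htopc",415,263,165,"0"),("guideR",277,192,119,"?"),("guideF",450,192,119,"?")]:
    w=ray("",(u/1.25,v/1.25),z,cm); print(nm,e,np.round(w),np.round(inv(FX,w)))
a=cv2.imread("pics/w1.png"); a=a[110:230,200:400]; cv2.imwrite("pics/w1d.png",cv2.resize(a,None,fx=4,fy=4,interpolation=cv2.INTER_CUBIC))
E
```

```text
bedR -50,-185 [ 570. -197.   20.] [ -50. -176.   20.]
bedL -50,185 [540. 160.  20.] [-52. 183.  20.]
standR -25,-185 [ 594. -198.   84.] [ -26. -178.   84.]
standL -25,12 [580.  -7.  84.] [-25.  13.  84.]
rib -15,60 [584.  39. 126.] [-18.  59. 126.]
ribL -15,130 [576. 107. 126.] [-20. 127. 126.]
ribfar 15,60 [615.  45. 126.] [ 14.  62. 126.]
htop near -15 [592. -39. 165.] [-15. -20. 165.]
htop far 15 [619. -37. 165.] [ 12. -20. 165.]
htopc 0 [605. -38. 165.] [ -3. -20. 165.]
guideR ? [ 598. -129.  119.] [ -17. -110.  119.]
guideF ? [589. -16. 119.] [-17.   3. 119.]
```

View pics/w1d.png

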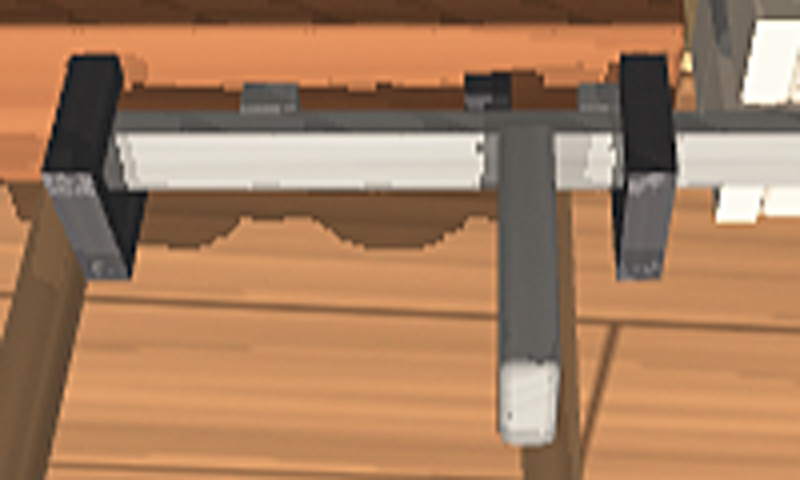

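The enlarged crop shows the handle's top face at crop (529,400), full-image (332,210). The guides are at crop x≈85 and 645, the bump at 487 and the feet at 270 and 600. That puts the handle at world (605,-38), in line with the earlier fits.

```bash
python3 - <<'E'
from h import *
FX[0]-=2.5; np.save("fix.npy",FX)
q=tool(FX[2],np.radians(38)); g=np.array([605.5,-38.5,150]); print(inv(FX,g))
to(g-q.as_matrix()[:,0]*45,q); to(g,q)
E
```

```text
[  0.47563074 -20.73017634 150.        ]
dp [0.0839, 0.0039, -0.0012] rot [-0.0003, 0.0002, -0.001] rows>= 3 tcp [483. -48. 307.]
dp [0.1289, 0.0039, -0.0012] rot [-0.0003, 0.0002, -0.001] rows>= 4 tcp [511. -46. 272.]
```

>>> {"method": "move_arm", "body": {"series": [{"dp": [0.04, 0.004, -0.001], "rotation": [0, 0, 0], "fingers": 0.04}, {"dp": [0.07, 0.004, -0.001], "rotation": [0, 0, 0], "fingers": 0.04}, {"dp": [0.095, 0.004, -0.001], "rotation": [0, 0, 0], "fingers": 0.04}, {"dp": [0.115, 0.004, -0.001], "rotation": [0, 0, 0], "fingers": 0.04}, {"dp": [0.129, 0.004, -0.001], "rotation": [0, 0, 0], "fingers": 0.04}, {"dp": [0.129, 0.004, -0.001], "rotation": [0, 0, 0], "fingers": 0.04}, {"dp": [0.129, 0.004, -0.001], "rotation": [0, 0, 0], "fingers": 0.04}]}}

```text
t: 2.15
position: [510.1, -44.3, 271.5]
eef_rot: [-0.017, 0.439, 0.037, 0.898]
ft_force: [0.5, 0.3, 0.0]
width: 40.0
```

```bash
python3 - <<'E'
from h import *
im=vision.grab_frame("wrist"); cv2.imwrite("pics/w2.png",im[60:360,120:520])
print(inv(FX,grasp()),readout.sense()["ft_force"])
E
```

```text
[  0.17549426 -18.9133353  150.29522679] [-0.74814243 -0.02868128  0.15899769]
```

View pics/w2.png

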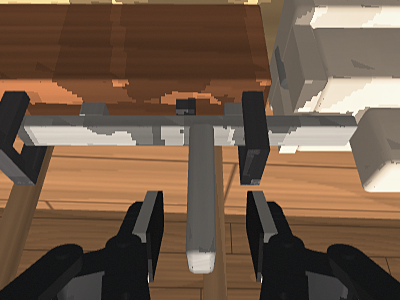

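The handle (top at (202,262)) sits centred between the pads (155 and 255), so I can close.

>>> {"method": "move_arm", "body": {"series": [{"dp": [0, 0, 0], "rotation": [0, 0, 0], "fingers": 0.0}, {"dp": [0, 0, 0], "rotation": [0, 0, 0], "fingers": 0.0}, {"dp": [0, 0, 0], "rotation": [0, 0, 0], "fingers": 0.0}, {"dp": [0, 0, 0], "rotation": [0, 0, 0], "fingers": 0.0}, {"dp": [0, 0, 0], "rotation": [0, 0, 0], "fingers": 0.0}, {"dp": [0, 0, 0], "rotation": [0, 0, 0], "fingers": 0.0}]}}

```text
t: 2.7
position: [510.3, -44.9, 273.2]
eef_rot: [-0.017, 0.437, 0.037, 0.898]
ft_force: [-5.6, -0.3, 9.2]
width: 11.2
```

```bash
python3 - <<'E'
from h import *
q=R.from_quat(readout.sense()["eef_rot"])
g=grasp(); print(inv(FX,g)); e=R.from_euler("z",FX[2])
for d in [(0,0,5),(0,0,10.5),(0,-28,10.5),(0,-56,10.5),(0,-56,3),(0,-56,0)]:
    print(d,end=" ");to(g+e.apply(d),q)
E
```

```text
[  0.53256352 -19.21873988 151.39314222]
(0, 0, 5) dp [-0.0039, 0.0, 0.0031] rot [0.0, 0.0, 0.0] rows>= 1 tcp [510. -45. 278.]
(0, 0, 10.5) dp [-0.0083, 0.0, 0.0065] rot [0.0, 0.0, 0.0] rows>= 1 tcp [510. -45. 284.]
(0, -28, 10.5) dp [-0.0083, -0.028, 0.0064] rot [0.0, 0.0, 0.0] rows>= 1 tcp [513. -73. 284.]
(0, -56, 10.5) dp [-0.0084, -0.056, 0.0064] rot [0.0, 0.0, 0.0] rows>= 2 tcp [ 515. -101.  284.]
(0, -56, 3) dp [-0.0025, -0.056, 0.0018] rot [0.0, 0.0, 0.0] rows>= 2 tcp [ 515. -101.  276.]
(0, -56, 0) dp [-0.0001, -0.056, -0.0001] rot [0.0, 0.0, 0.0] rows>= 2 tcp [ 515. -101.  273.]
```

>>> {"method": "move_arm", "body": {"series": [{"dp": [-0.004, 0, 0.003], "rotation": [0, 0, 0], "fingers": 0.0}, {"dp": [-0.008, 0, 0.006], "rotation": [0, 0, 0], "fingers": 0.0}, {"dp": [-0.008, 0, 0.006], "rotation": [0, 0, 0], "fingers": 0.0}, {"dp": [-0.008, 0, 0.006], "rotation": [0, 0, 0], "fingers": 0.0}]}}

```text
t: 3.03
position: [510.0, -44.9, 283.4]
eef_rot: [-0.017, 0.437, 0.037, 0.898]
ft_force: [-0.6, -0.0, -3.6]
width: 10.9
```

```bash
python3 - <<'E'
from h import *
s=readout.sense();print(inv(FX,grasp()),s["ft_force"],s["wrist_torque"],s["width"])
E
```

```text
[  0.2340827  -19.27275883 161.63315968] [-0.63625902 -0.04063293 -3.57701273] [-0.01869353  1.06014103  0.04896054] 10.890185104365207
```

>>> {"method": "move_arm", "body": {"series": [{"dp": [0, -0.01, 0], "rotation": [0, 0, 0], "fingers": 0.0}, {"dp": [0, -0.022, 0], "rotation": [0, 0, 0], "fingers": 0.0}, {"dp": [0, -0.034, 0], "rotation": [0, 0, 0], "fingers": 0.0}, {"dp": [0, -0.046, 0], "rotation": [0, 0, 0], "fingers": 0.0}, {"dp": [0, -0.056, 0], "rotation": [0, 0, 0], "fingers": 0.0}, {"dp": [0, -0.056, 0], "rotation": [0, 0, 0], "fingers": 0.0}, {"dp": [0, -0.056, 0], "rotation": [0, 0, 0], "fingers": 0.0}]}}

```text
t: 3.62
position: [514.5, -101.4, 283.1]
eef_rot: [-0.017, 0.438, 0.036, 0.898]
ft_force: [-1.0, 0.4, -2.9]
width: 11.1
```

```bash
python3 - <<'E'
from h import *
s=readout.sense();print(inv(FX,grasp()),s["ft_force"],s["wrist_torque"],s["width"])
E
```

```text
[ 1.58191909e-01 -7.59780207e+01  1.61289532e+02] [-0.98462796  0.43362843 -2.92759996] [-0.0359613   1.12384756  0.02697586] 11.1462664305812
```

>>> {"method": "move_arm", "body": {"series": [{"dp": [0.004, 0, -0.003], "rotation": [0, 0, 0], "fingers": 0.0}, {"dp": [0.0075, 0, -0.006], "rotation": [0, 0, 0], "fingers": 0.0}, {"dp": [0.0075, 0, -0.006], "rotation": [0, 0, 0], "fingers": 0.0}, {"dp": [0.0075, 0, -0.006], "rotation": [0, 0, 0], "fingers": 0.036}, {"dp": [0.0075, 0, -0.006], "rotation": [0, 0, 0], "fingers": 0.036}, {"dp": [0.0075, 0, -0.006], "rotation": [0, 0, 0], "fingers": 0.036}, {"dp": [0.0075, 0, -0.006], "rotation": [0, 0, 0], "fingers": 0.036}, {"dp": [0.0, 0, -0.006], "rotation": [0, 0, 0], "fingers": 0.036}, {"dp": [-0.03, 0, -0.006], "rotation": [0, 0, 0], "fingers": 0.036}, {"dp": [-0.07, 0, -0.006], "rotation": [0, 0, 0], "fingers": 0.036}, {"dp": [-0.11, 0, -0.006], "rotation": [0, 0, 0], "fingers": 0.036}, {"dp": [-0.11, 0, -0.006], "rotation": [0, 0, 0], "fingers": 0.036}]}}

```text
t: 4.62
position: [440.4, -107.3, 371.8]
eef_rot: [-0.019, 0.435, 0.035, 0.9]
ft_force: [1.3, -1.4, 0.3]
width: 35.9
```

```bash
python3 - <<'E'
from h import *
im=vision.grab_frame("wrist"); cm=vision.camera_model("wrist");cv2.imwrite("pics/w3.png",im)
for nm,P in [("bolt top z165 y-76",(0,-76,165)),("bar tip top",(0,3,100)),("rear foot",(-9,-133,84))]: print(nm,proj("",T(FX,P),cm))
# cap pre-grasp, jaws along x; 2 options
for f in (0,1):
    q=tool(FX[2],0,jaw=0,flip=f); to(T(FX,[0,95,260])[0],q)
E
```

```text
bolt top z165 y-76 [[326.70970301 209.96728666]]
bar tip top [[418.2663436 145.7663344]]
rear foot [[260.86875559 124.70218379]]
dp [0.0692, 0.1716, 0.1601] rot [1.5071, 0.5268, -0.5224] rows>= 14 tcp [596.  77. 415.]
dp [0.0692, 0.1716, 0.1601] rot [-1.5057, 0.5223, 0.5267] rows>= 14 tcp [596.  77. 415.]
```

View pics/w3.png

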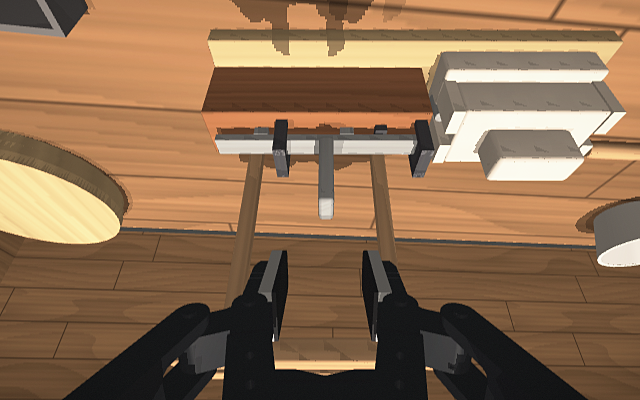

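Bolt drawn: handle top at (326,208), against a predicted (327,210). Its bar is parallel to the stand, and the front foot (347,131) is well behind the bump (380,129). Next is the cap.

```bash
python3 - <<'E'
from h import *
print(np.round(readout.sense()["joint_positions"],2))
q=tool(FX[2],0,jaw=0,flip=0); to([500,90,275],q)
q=tool(FX[2],0,jaw=0,flip=1); to([500,90,275],q)
E
```

```text
[-0.52 -0.06 -0.81  0.24  0.36 -0.49]
dp [-0.0013, 0.1923, 0.0954] rot [1.5071, 0.5268, -0.5224] rows>= 14 tcp [500.  90. 430.]
dp [-0.0013, 0.1923, 0.0954] rot [-1.5057, 0.5223, 0.5267] rows>= 14 tcp [500.  90. 430.]
```

>>> {"method": "move_arm", "body": {"series": [{"dp": [0, 0.192, 0.095], "rotation": [1.507, 0.527, -0.522], "fingers": 0.06}, {"dp": [0, 0.192, 0.095], "rotation": [1.507, 0.527, -0.522], "fingers": 0.06}, {"dp": [0, 0.192, 0.095], "rotation": [1.507, 0.527, -0.522], "fingers": 0.06}, {"dp": [0, 0.192, 0.095], "rotation": [1.507, 0.527, -0.522], "fingers": 0.06}, {"dp": [0, 0.192, 0.095], "rotation": [1.507, 0.527, -0.522], "fingers": 0.06}, {"dp": [0, 0.192, 0.095], "rotation": [1.507, 0.527, -0.522], "fingers": 0.06}, {"dp": [0, 0.192, 0.095], "rotation": [1.507, 0.527, -0.522], "fingers": 0.06}, {"dp": [0, 0.192, 0.095], "rotation": [1.507, 0.527, -0.522], "fingers": 0.06}, {"dp": [0, 0.192, 0.095], "rotation": [1.507, 0.527, -0.522], "fingers": 0.06}, {"dp": [0, 0.192, 0.095], "rotation": [1.507, 0.527, -0.522], "fingers": 0.06}, {"dp": [0, 0.192, 0.095], "rotation": [1.507, 0.527, -0.522], "fingers": 0.06}, {"dp": [0, 0.192, 0.095], "rotation": [1.507, 0.527, -0.522], "fingers": 0.06}]}}

```text
t: 5.67
position: [500.8, 90.2, 427.5]
eef_rot: [0.418, 0.532, -0.414, 0.609]
ft_force: [0.8, -0.0, -0.3]
width: 60.1
```

```bash
python3 - <<'E'
from h import *
print(np.round(readout.sense()["joint_positions"],2))
q=tool(FX[2],0,jaw=0,flip=0); to(T(FX,[0,95,260])[0],q)
E
```

```text
[ 0.05  0.21 -0.21  1.07 -0.07  1.31]
dp [0.0222, 0.0853, 0.0403] rot [0.2309, 0.0779, -0.0782] rows>= 3 tcp [596.  77. 415.]
```

>>> {"method": "move_arm", "body": {"series": [{"dp": [0.022, 0.085, 0.04], "rotation": [0.231, 0.078, -0.078], "fingers": 0.06}, {"dp": [0.022, 0.085, 0.04], "rotation": [0.231, 0.078, -0.078], "fingers": 0.06}, {"dp": [0.022, 0.085, 0.04], "rotation": [0.231, 0.078, -0.078], "fingers": 0.06}, {"dp": [0.022, 0.085, 0.04], "rotation": [0.231, 0.078, -0.078], "fingers": 0.06}, {"dp": [0.022, 0.085, 0.04], "rotation": [0.231, 0.078, -0.078], "fingers": 0.06}]}}

```text
t: 6.08
position: [596.0, 76.9, 412.8]
eef_rot: [0.479, 0.52, -0.48, 0.519]
ft_force: [-0.7, 0.4, -0.7]
width: 60.2
```

```bash
python3 - <<'E'
from h import *
cm=vision.camera_model("wrist"); im=vision.grab_frame("wrist"); cv2.imwrite("pics/w4.png",im)
import pickle; pickle.dump(cm,open("w4.pkl","wb"))
for P in [(-15,60,126),(15,60,126),(-15,130,126),(15,130,126),(-32,25,90),(-32,165,90)]: print(P,np.round(proj("",T(FX,P),cm)))
q=tool(FX[2],0,jaw=0,flip=0); to(T(FX,[0,95,113])[0],q)
E
```

```text
(-15, 60, 126) [[307. 235.]]
(15, 60, 126) [[343. 235.]]
(-15, 130, 126) [[306. 152.]]
(15, 130, 126) [[344. 152.]]
(-32, 25, 90) [[292. 252.]]
(-32, 165, 90) [[287. 104.]]
dp [0.146, 0.0008, 0.0004] rot [0.0006, -0.0001, 0.0016] rows>= 4 tcp [596.  77. 268.]
```

View pics/w4.png

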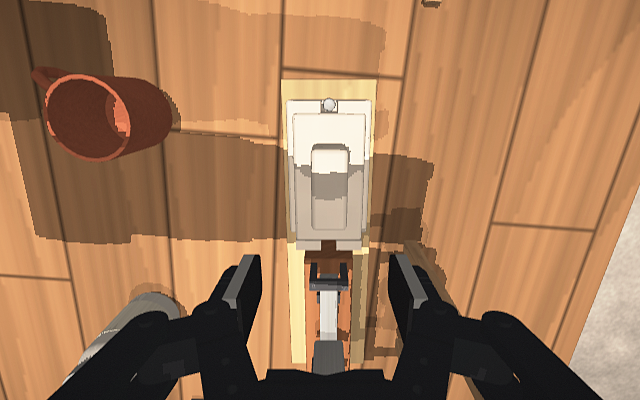

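The rib top spans x 311–350, y 145–230. Its centre (330,188) is about 4 mm in +x and 4 mm in +y from my estimate. I'll shift and go down.

>>> {"method": "move_arm", "body": {"series": [{"dp": [0.04, 0.004, -0.003], "rotation": [0, 0, 0], "fingers": 0.06}, {"dp": [0.08, 0.004, -0.003], "rotation": [0, 0, 0], "fingers": 0.06}, {"dp": [0.11, 0.004, -0.003], "rotation": [0, 0, 0], "fingers": 0.06}, {"dp": [0.13, 0.004, -0.003], "rotation": [0, 0, 0], "fingers": 0.06}, {"dp": [0.145, 0.004, -0.003], "rotation": [0, 0, 0], "fingers": 0.06}, {"dp": [0.145, 0.004, -0.003], "rotation": [0, 0, 0], "fingers": 0.06}, {"dp": [0.145, 0.004, -0.003], "rotation": [0, 0, 0], "fingers": 0.06}]}}

```text
t: 6.72
position: [597.8, 80.9, 269.2]
eef_rot: [0.479, 0.52, -0.48, 0.519]
ft_force: [0.1, 0.2, 0.2]
width: 60.1
```

>>> {"method": "move_arm", "body": {"series": [{"dp": [0, 0, 0], "rotation": [0, 0, 0], "fingers": 0.0}, {"dp": [0, 0, 0], "rotation": [0, 0, 0], "fingers": 0.0}, {"dp": [0, 0, 0], "rotation": [0, 0, 0], "fingers": 0.0}, {"dp": [0, 0, 0], "rotation": [0, 0, 0], "fingers": 0.0}, {"dp": [0, 0, 0], "rotation": [0, 0, 0], "fingers": 0.0}, {"dp": [0, 0, 0], "rotation": [0, 0, 0], "fingers": 0.0}]}}

```text
t: 7.22
position: [598.4, 81.0, 271.0]
eef_rot: [0.48, 0.52, -0.479, 0.52]
ft_force: [-1.2, 1.1, 7.8]
width: 29.0
```

```bash
cat > rock.py <<'E'
from h import *
s=readout.sense();print(inv(FX,grasp()),s["ft_force"],s["wrist_torque"],s["width"])
r0=R.from_quat(s["eef_rot"]); g=grasp(); ex=R.from_euler("z",FX[2])
gz=g[2]-50   # grasp height above cap underside
for sgn in (1,-1):
  for a in (.04,.08,.12,.15):
    pv=ex.apply([0,-sgn*68,-gz]); rot=R.from_rotvec(ex.apply([1,0,0])*a*sgn)
    print(sgn,a,end=" ");to(g+pv-rot.apply(pv)+[0,0,2*a/.15],rot*r0,s)
E
python3 rock.py
```

```text
[  2.94329669  98.9672521  116.3213891 ] [-1.21863957  1.0892128   7.84003962] [ 0.1047771   0.57332426 -0.05623616] 29.020666449515737
1 0.04 dp [-0.0031, -0.0, 0.0089] rot [0.0, 0.04, 0.0001] rows>= 1 tcp [599.  72. 274.]
1 0.08 dp [-0.0058, -0.0, 0.0179] rot [0.0, 0.08, 0.0001] rows>= 1 tcp [600.  63. 277.]
1 0.12 dp [-0.0082, -0.0, 0.0269] rot [0.0001, 0.12, 0.0002] rows>= 1 tcp [601.  54. 279.]
1 0.15 dp [-0.0097, -0.0, 0.0338] rot [0.0001, 0.15, 0.0002] rows>= 2 tcp [601.  47. 281.]
-1 0.04 dp [-0.0031, 0.0, -0.0089] rot [-0.0, -0.04, -0.0001] rows>= 1 tcp [598.  90. 274.]
-1 0.08 dp [-0.0058, 0.0, -0.0179] rot [-0.0, -0.08, -0.0001] rows>= 1 tcp [597.  99. 277.]
-1 0.12 dp [-0.0081, 0.0, -0.0269] rot [-0.0001, -0.12, -0.0002] rows>= 1 tcp [596. 108. 279.]
-1 0.15 dp [-0.0097, 0.0001, -0.0338] rot [-0.0001, -0.15, -0.0002] rows>= 2 tcp [596. 115. 281.]
```

Gripped, width 29 against a 30 mm rib. I'll raise the -y end first, because that leans the wrist away from the shelf.

>>> {"method": "move_arm", "body": {"series": [{"dp": [-0.0015, 0, -0.0045], "rotation": [0, -0.02, 0], "fingers": 0.0}, {"dp": [-0.003, 0, -0.009], "rotation": [0, -0.04, 0], "fingers": 0.0}, {"dp": [-0.0045, 0, -0.0135], "rotation": [0, -0.06, 0], "fingers": 0.0}, {"dp": [-0.006, 0, -0.018], "rotation": [0, -0.08, 0], "fingers": 0.0}, {"dp": [-0.007, 0, -0.0225], "rotation": [0, -0.1, 0], "fingers": 0.0}, {"dp": [-0.008, 0, -0.027], "rotation": [0, -0.12, 0], "fingers": 0.0}, {"dp": [-0.0095, 0, -0.0335], "rotation": [0, -0.15, 0], "fingers": 0.0}, {"dp": [-0.0095, 0, -0.0335], "rotation": [0, -0.15, 0], "fingers": 0.0}, {"dp": [-0.0095, 0, -0.0335], "rotation": [0, -0.15, 0], "fingers": 0.0}, {"dp": [-0.0095, 0, -0.0335], "rotation": [0, -0.15, 0], "fingers": 0.0}]}}

```text
t: 8.05
position: [595.7, 114.2, 281.0]
eef_rot: [0.442, 0.479, -0.514, 0.558]
ft_force: [-0.7, -5.2, -2.2]
width: 29.3
```

```bash
python3 - <<'E'
from h import *
s=readout.sense();print(inv(FX,grasp()),s["ft_force"],s["wrist_torque"],s["width"])
import pickle
cm=vision.camera_model("wrist"); im=vision.grab_frame("wrist")
sd=vision.grab_frame("side")[150:270,300:430]
a=cv2.resize(sd,None,fx=4,fy=4,interpolation=cv2.INTER_CUBIC)
cv2.imwrite("pics/s5.png",np.hstack([a[:400],im[:400:1,200:460]]))
E
```

```text
[  2.95867942 108.92208553 128.11455918] [-0.70582109 -5.17693548 -2.21584999] [-1.02272305  0.31518003  0.04517752] 29.329012629159536
```

View pics/s5.png

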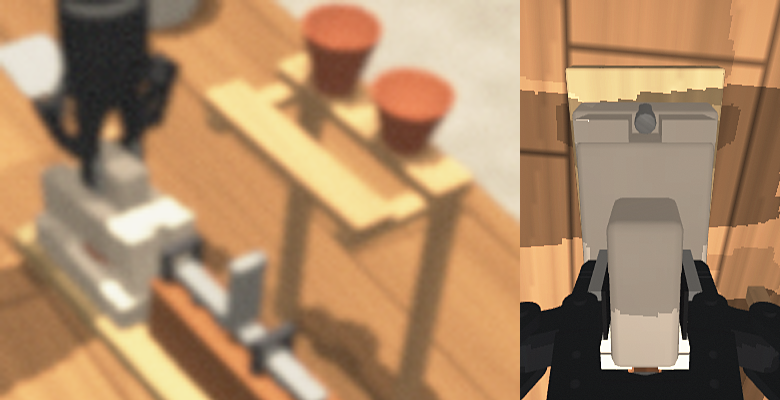

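The -y end is up (gap visible under it) and the pin is still in the +y notch. Now I raise the other end.

```bash
python3 - <<'E'
from h import *
s=readout.sense(); r0=R.from_quat(s["eef_rot"]); e=R.from_euler("z",FX[2])
ax=e.apply([1,0,0]); 
for a,y,z in [(.03,107,131),(.06,105,133.5),(.09,103,136),(.12,101,138.5),(.15,99,141),(.15,99,150),(.15,99,170),(.15,99,200)]:
    print(a,end=" ");to(T(FX,[2.9,y,z])[0],R.from_rotvec(ax*a)*r0,s)
E
```

```text
0.03 dp [-0.0025, -0.0, 0.0068] rot [0.0, 0.03, 0.0] rows>= 1 tcp [596. 108. 285.]
0.06 dp [-0.0045, -0.0, 0.0138] rot [0.0001, 0.06, 0.0001] rows>= 1 tcp [597. 101. 288.]
0.09 dp [-0.0063, -0.0001, 0.0208] rot [0.0001, 0.09, 0.0001] rows>= 1 tcp [597.  94. 290.]
0.12 dp [-0.008, -0.0001, 0.0278] rot [0.0001, 0.12, 0.0002] rows>= 1 tcp [598.  88. 293.]
0.15 dp [-0.0095, -0.0001, 0.0347] rot [0.0002, 0.15, 0.0002] rows>= 2 tcp [598.  81. 296.]
0.15 dp [-0.0184, -0.0001, 0.0361] rot [0.0002, 0.15, 0.0002] rows>= 2 tcp [598.  81. 305.]
0.15 dp [-0.0382, -0.0, 0.0391] rot [0.0002, 0.15, 0.0002] rows>= 2 tcp [598.  81. 325.]
0.15 dp [-0.0678, -0.0, 0.0436] rot [0.0002, 0.15, 0.0002] rows>= 2 tcp [598.  81. 355.]
```

>>> {"method": "move_arm", "body": {"series": [{"dp": [-0.0025, 0, 0.007], "rotation": [0, 0.03, 0], "fingers": 0.0}, {"dp": [-0.0045, 0, 0.014], "rotation": [0, 0.06, 0], "fingers": 0.0}, {"dp": [-0.0065, 0, 0.021], "rotation": [0, 0.09, 0], "fingers": 0.0}, {"dp": [-0.008, 0, 0.028], "rotation": [0, 0.12, 0], "fingers": 0.0}, {"dp": [-0.0095, 0, 0.0345], "rotation": [0, 0.15, 0], "fingers": 0.0}, {"dp": [-0.0095, 0, 0.0345], "rotation": [0, 0.15, 0], "fingers": 0.0}, {"dp": [-0.0185, 0, 0.036], "rotation": [0, 0.15, 0], "fingers": 0.0}, {"dp": [-0.0185, 0, 0.036], "rotation": [0, 0.15, 0], "fingers": 0.0}, {"dp": [-0.038, 0, 0.039], "rotation": [0, 0.15, 0], "fingers": 0.0}, {"dp": [-0.068, 0, 0.0435], "rotation": [0, 0.15, 0], "fingers": 0.0}, {"dp": [-0.068, 0, 0.0435], "rotation": [0, 0.15, 0], "fingers": 0.0}]}}

```text
t: 9.07
position: [599.7, 82.2, 360.2]
eef_rot: [0.481, 0.517, -0.477, 0.523]
ft_force: [1.5, -0.1, -4.6]
width: 29.2
```

```bash
python3 - <<'E'
from h import *
s=readout.sense();print(inv(FX,grasp()),s["ft_force"],s["wrist_torque"],s["width"],np.round(s["joint_positions"],2))
q=tool(BD[2],0,jaw=0); to([BD[0],BD[1],150+36],q)
sc=vision.grab_frame("scene"); a=cv2.resize(sc[110:240,185:345],None,fx=3.4,fy=3.4,interpolation=cv2.INTER_CUBIC)
cv2.imwrite("pics/s6.png",a)
for z in (24,): print(np.round((proj("scene",T(BD,[(-71,105,z),(71,105,z),(71,-105,z),(-71,-105,z)]))-[185,110])*3.4))
E
```

```text
[  5.58456535  99.67613194 205.54328535] [ 1.51861508 -0.14582144 -4.57603326] [ 0.01223408 -0.21246146  0.04388895] 29.218020809367072 [ 0.02  0.46 -0.01  1.09 -0.    1.5 ]
dp [0.0177, -0.1229, -0.3283] rot [0.0145, 0.0023, -0.0087] rows>= 9 tcp [450. 399. 341.]
[[ 29. 127.]
 [127.  40.]
 [270. 150.]
 [172. 244.]]
```

View pics/s6.png

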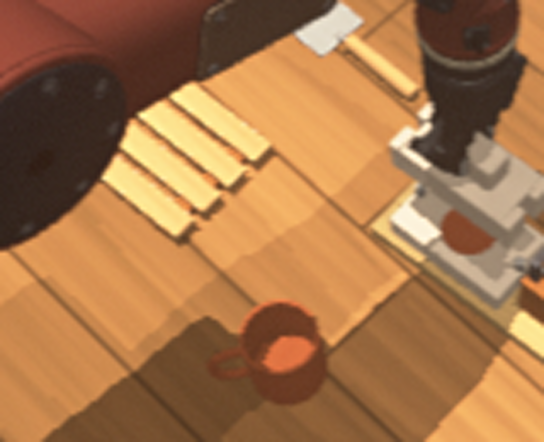

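The cap hangs free and level (4.6 N). The board's right-hand corners (270,150) and (182,242) agree with the fit. Carrying it over.

>>> {"method": "move_arm", "body": {"series": [{"dp": [0.001, -0.01, -0.027], "rotation": [0.014, 0, -0.009], "fingers": 0.0}, {"dp": [0.003, -0.022, -0.06], "rotation": [0.014, 0, -0.009], "fingers": 0.0}, {"dp": [0.005, -0.035, -0.095], "rotation": [0.014, 0, -0.009], "fingers": 0.0}, {"dp": [0.007, -0.049, -0.13], "rotation": [0.014, 0, -0.009], "fingers": 0.0}, {"dp": [0.009, -0.062, -0.165], "rotation": [0.014, 0, -0.009], "fingers": 0.0}, {"dp": [0.011, -0.075, -0.2], "rotation": [0.014, 0, -0.009], "fingers": 0.0}, {"dp": [0.013, -0.088, -0.235], "rotation": [0.014, 0, -0.009], "fingers": 0.0}, {"dp": [0.015, -0.101, -0.27], "rotation": [0.014, 0, -0.009], "fingers": 0.0}, {"dp": [0.017, -0.112, -0.3], "rotation": [0.014, 0, -0.009], "fingers": 0.0}, {"dp": [0.018, -0.12, -0.32], "rotation": [0.014, 0, -0.009], "fingers": 0.0}, {"dp": [0.018, -0.123, -0.328], "rotation": [0.014, 0, -0.009], "fingers": 0.0}, {"dp": [0.018, -0.123, -0.328], "rotation": [0.014, 0, -0.009], "fingers": 0.0}]}}

```text
t: 10.12
position: [448.5, 400.7, 337.1]
eef_rot: [0.48, 0.518, -0.483, 0.517]
ft_force: [-1.0, -0.5, -5.4]
width: 28.9
```

```bash
python3 - <<'E'
from h import *
s=readout.sense();print(grasp(),s["ft_force"],s["width"])
q=tool(BD[2],0,jaw=0)
for z in (100,94,91): to([BD[0],BD[1],z],q)
E
```

```text
[448.02076897 400.28486333 182.36843412] [-1.00407326 -0.4743283  -5.3753295 ] 28.870091374418287
dp [0.0824, 0.0021, 0.0014] rot [0.0038, 0.0027, 0.0032] rows>= 2 tcp [450. 399. 255.]
dp [0.0884, 0.0022, 0.0014] rot [0.0038, 0.0027, 0.0032] rows>= 3 tcp [450. 399. 249.]
dp [0.0914, 0.0022, 0.0014] rot [0.0038, 0.0027, 0.0032] rows>= 3 tcp [450. 399. 246.]
```

>>> {"method": "move_arm", "body": {"series": [{"dp": [0.03, 0.002, 0.001], "rotation": [0.004, 0.003, 0.003], "fingers": 0.0}, {"dp": [0.055, 0.002, 0.001], "rotation": [0.004, 0.003, 0.003], "fingers": 0.0}, {"dp": [0.072, 0.002, 0.001], "rotation": [0.004, 0.003, 0.003], "fingers": 0.0}, {"dp": [0.082, 0.002, 0.001], "rotation": [0.004, 0.003, 0.003], "fingers": 0.0}, {"dp": [0.086, 0.002, 0.001], "rotation": [0.004, 0.003, 0.003], "fingers": 0.0}, {"dp": [0.089, 0.002, 0.001], "rotation": [0.004, 0.003, 0.003], "fingers": 0.0}, {"dp": [0.09, 0.002, 0.001], "rotation": [0.004, 0.003, 0.003], "fingers": 0.0}, {"dp": [0.09, 0.002, 0.001], "rotation": [0.004, 0.003, 0.003], "fingers": 0.0}]}}

```text
t: 10.78
position: [450.8, 399.7, 247.9]
eef_rot: [0.483, 0.516, -0.482, 0.517]
ft_force: [0.2, 0.3, -5.8]
width: 28.7
```

```bash
python3 - <<'E'
from h import *
s=readout.sense();print(grasp(),s["ft_force"],s["wrist_torque"],s["width"])
E
```

```text
[450.9179524  399.85756681  93.17921608] [ 0.22286258  0.34694241 -5.79073802] [ 0.04591791 -0.00934275 -0.02582814] 28.708901301185715
```

Still hanging, so I go 1 mm at a time until it touches.

>>> {"method": "move_arm", "body": {"series": [{"dp": [0.001, 0, 0], "rotation": [0, 0, 0], "fingers": 0.0}, {"dp": [0.002, 0, 0], "rotation": [0, 0, 0], "fingers": 0.0}, {"dp": [0.0025, 0, 0], "rotation": [0, 0, 0], "fingers": 0.0}, {"dp": [0.003, 0, 0], "rotation": [0, 0, 0], "fingers": 0.0}, {"dp": [0.003, 0, 0], "rotation": [0, 0, 0], "fingers": 0.0}]}}

```text
t: 11.2
position: [450.9, 399.8, 245.2]
eef_rot: [0.484, 0.516, -0.482, 0.517]
ft_force: [-0.1, -1.4, -2.8]
width: 29.2
```

>>> {"method": "move_arm", "body": {"series": [{"dp": [0.001, 0, 0], "rotation": [0, 0, 0], "fingers": 0.0}, {"dp": [0.0015, 0, 0], "rotation": [0, 0, 0], "fingers": 0.0}, {"dp": [0.0015, 0, 0], "rotation": [0, 0, 0], "fingers": 0.06}, {"dp": [0.0015, 0, 0], "rotation": [0, 0, 0], "fingers": 0.06}, {"dp": [0.0015, 0, 0], "rotation": [0, 0, 0], "fingers": 0.06}, {"dp": [0.0015, 0, 0], "rotation": [0, 0, 0], "fingers": 0.06}, {"dp": [-0.02, 0, 0], "rotation": [0, 0, 0], "fingers": 0.06}, {"dp": [-0.06, 0, 0], "rotation": [0, 0, 0], "fingers": 0.06}, {"dp": [-0.1, 0, 0], "rotation": [0, 0, 0], "fingers": 0.06}, {"dp": [-0.14, 0, 0], "rotation": [0, 0, 0], "fingers": 0.06}, {"dp": [-0.16, 0, 0], "rotation": [0, 0, 0], "fingers": 0.06}, {"dp": [-0.16, 0, 0], "rotation": [0, 0, 0], "fingers": 0.06}]}}

```text
t: 12.2
position: [451.5, 400.3, 410.9]
eef_rot: [0.487, 0.516, -0.479, 0.517]
ft_force: [0.4, 0.6, -0.1]
width: 60.1
```

```bash
python3 - <<'E'
from h import *
cm=vision.camera_model("wrist");im=vision.grab_frame("wrist")
sc=vision.grab_frame("scene")[140:250,285:400]; a=cv2.resize(sc,None,fx=3.4,fy=400/110,interpolation=cv2.INTER_CUBIC)
cv2.imwrite("pics/f.png",np.hstack([im[:,130:530],a])); print(a.shape)
print(np.round(proj("",T(BD,[(-71,105,24),(71,105,24),(71,-105,24),(-71,-105,24),(-32,70,64),(32,70,64),(32,-70,64),(-32,-70,64)]),cm)-[130,0]).tolist(),readout.sense()["ft_force"])
import pickle;pickle.dump(cm,open("wf.pkl","wb"))
E
```

```text
(400, 391, 3)
[[119.0, 68.0], [260.0, 68.0], [250.0, 256.0], [131.0, 256.0], [155.0, 106.0], [224.0, 106.0], [221.0, 244.0], [160.0, 244.0]] [ 0.32036375 -0.44315464 -1.16876424]
```

View pics/f.png

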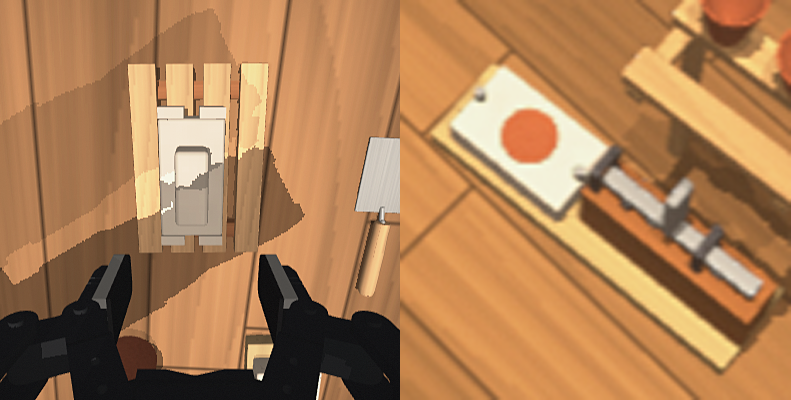

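Left half: the cap is upright on the board, edges parallel. Its centre is at x≈192 against the board's ≈200, about 8 mm off across and about 4 mm lengthwise, inside the 30 mm limit. Right half: the bolt lies flat, drawn back clear of the mould. Both are released and the gripper is clear, so I'm handing in.

```bash
python3 -c "
from plant import robot,readout
print(robot.sign_off(), readout.sense()['t'])"
```

```text
the job is handed in; nothing more can be done
the job is handed in; nothing more can be done
```

The mould is open and the job is handed in, after about 12 s of robot time. The hand-in gave no verdict, so the results below are my own measurements.

- **Bolt:** I lifted it about 10 mm over the bump, drew it back 56 mm and set it down behind the bump. It lies flat at about y -76 to -80 mm in the fixture's frame; the limit is -66.
- **Cap:** I raised the bolt end by about 20 mm while the other end stayed down, then raised the second end. It was carried level and set down upright along the slatted board. In the last wrist image it sat about 8 mm off centre across the board and about 4 mm lengthwise, parallel to it; the limit is 30 mm.
- **Letting go:** the gripper is open and about 160 mm clear of the cap. The last force reading, about 1 N, was noise or settling, with nothing in reach.
- **Other objects:** I touched none of the mug, jar, spatula or tray, and the moves showed no contact with the stand.

**What disagreed:**
- My board position was about 9 mm off across the board, which explains the sideways offset of the cap.
- My fixture position was about 4 mm off at the cap rib. I corrected that before gripping the cap.
- I judged from geometry, the forces and one picture, not a direct measurement, that the low end of the cap stayed within 6.5 mm of its seat.

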